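# Move the charged battery from the charger to the floodlight

## Robot

A 7-joint arm with a two-finger parallel gripper is mounted at the origin on the work surface. World frame = base frame: x ahead of the robot, y to its left, z up, the work surface at z = 0. Lengths are in m, angles in rad, forces in N, time in s.
With the tool pointing down it reaches from about 0.4 to 0.85 m from the base axis. Payload 6.9 kg.
Tool frame: the origin (TCP) lies at the very end of the fingers, on their centre line; the grasp point (between the pads) lies 19 mm behind it; z points along the fingers, y is the line along which they close (so a half turn about z gives the same grasp; the last joint's range is limited). The gripper opens to 85 mm and grips with 20 to 120 N. Pads are 22 mm wide; open, the fingers measure 114 mm over their backs; the gripper's body (76 mm by 85 mm) begins 54 mm behind the grasp point. The pads swing forward as they close: fully open they stand 13 mm farther back than shut.
Start: joints at [1.347, 0.507, -0.238, 1.5, 0.126, 1.149, -0.155], TCP at [0.202, -0.592, 0.231] pointing down, gripper open.
Joint ranges: [-3.08, 3.08], [-0.24, 2.05], [-1.43, 1.35], [0, 2.5], [-1.52, 4.66], [0.17, 1.96], [-2.89, 2.89]. Speed limits (rad/s): [2.39, 2.39, 3.14, 3.14, 3.14, 3.14, 3.14].

## Interface

Orientations are given as [roll, pitch, yaw] about the fixed x, y, z axes, in that order (R = Rz(yaw) Ry(pitch) Rx(roll)).
In Python, from rig import manip, get_image, camera_params gives the robot as it stands.
- The arm moves only by the tool jog_arm, never from a script. Its argument "commands" is a list of rows, each a list of 4 numbers: the shift along the tool's x, y, z in m, then the turn about the tool's z in degrees. In form: [[dx, dy, dz, yaw], ...]. A call has 1 to 5 rows; each row shifts and turns the commanded pose from where the row before left it, along the tool's axes as they then stand; what a row does not reach is not made up. A row lasts 1/12 s, in which the tool goes at most 41.7 mm and 7.16 degrees, less where a joint would pass 70% of its speed; a pose out of reach is approached as far as the arm can. A call is refused whole if a number of a shift passes 0.0417 or a number of a turn 7.16, either way. A call with a gripper value outside its range is refused whole. "claw" is the opening, from 0 (shut) to 1 (fully open), set as the call begins (left out, the last holds). The fingers move at their own pace and stop on an object; "newtons" is the grip in N (left out, the last holds). Time passes only in rows, so rows that do not move let the fingers close. It gives the time, the measured TCP pose, the force, the opening and the grip force at its end, in the units of the state.
- manip.sense(): the state, without advancing time (a new reading comes with each control period).
- get_image(name): name is "scene" or "side" or "wrist"; returns the picture (420x560x3 uint8, red, green, blue); there is no depth.
- camera_params(name): a dict with "fx", "fy", "cx", "cy" (pixels), "k1" (the pictures are not rectified: a ray, as slopes to the right and down, at radius r is drawn at 1 + k1 r^2 times it, then the intrinsics apply), "camera_from_world" (4x4, takes a point from world to camera coordinates); the wrist camera has in their place "tool_from_camera" (4x4, takes a point from camera to tool coordinates, whose origin is the TCP and whose axes are the flange's). Camera axes: x right, y down, z forward; pixel columns grow to the right and rows downward; lengths in m; the calibration is good to about 2 mm. A picture is of the moment at which its call begins: read the wrist's pose just before it. camera_params takes no time and is no camera call.
- manip.sign_off(): hands the job in; it is judged then, once.
The state is a dict: "time": time; "joint_positions": joint angles; "dq": joint speeds; "joint_efforts": joint torques, N m; "tool_pos": TCP position; "orientation": TCP orientation; "contact_force": force on the tool from outside, world axes, zero at the start; "wrist_torque": the same for the moment, N m; "gripper_width": finger opening in m; "grasp_force": force on a finger pad.
Only numpy, scipy, OpenCV 4.12 (cv2) and the standard library are available. Lean on these libraries where they do the work, as an engineer would, in place of code of your own. Each camera call takes 0.05 s, during which the arm holds its last target. There are 200 camera calls.

## Task

Take the charged battery pack off the grey charger: press the charger's red release button so the pack springs back, then slide it out along the rail. Slide it onto the yellow floodlight's rail, nose first, until the catch clicks and holds it, then let go. Press and push firmly but gently, never ram or force anything, and leave the other things on the bench where they are.

Things in the scene. Friction and masses are not known exactly. Their poses are not given: they have to be found in the camera images.
- charger: Grey charger fixed to the bench, 220 x 100 x 45 mm (x, y, z), from x = -125 to +95 mm of its origin, which lies on its underside, mid-width. Flat deck at z = 45 mm. +x is the way a pack slides in; the rail's mouth is on the -x side, towards the robot. A clicked-in pack has its centre at x = -10 mm, and about -30 mm once sprung back; past x = -85 mm it is out of the rail and can be lifted.
- charger_mouth (a point): On the charger's deck, mid-width, at the mouth of its rail (x = -35 mm). Two undercut aluminium lips, 70 mm long, run from here along +x: 60 mm between walls, lips 8.5 to 12.5 mm above the deck. Bare deck 90 mm long lies before it, the walls flaring out over its last 22 mm.
- charger_button (a point): Centre of the top face of the charger's red release button (24 x 40 mm), 102 mm above the bench, on the end stop behind the pack (x = +55 mm of the charger). Pressed straight down it sinks the catch tooth and a spring ejector (5 to 7 N) pushes the pack back about 20 mm. Takes 4 to 10 N; bottoms out rigidly at 7.5 mm.
- charger_catch (a joint): Travel of the charger's button and catch tooth in m: 0 up, 0.0075 fully down; under about 0.001 the pack is held, over 0.0055 it is free.
- pack_center (a point): Centre of the battery pack (loose, 0.4 kg), 30 mm above its underside. Black body with blue band, 85 long (x) x 60 wide (y), from 16 to 60 mm above the underside: grip across y from above. Below it a neck 40 mm wide, then a dark foot 56 wide, 6 thick, reaching 60 mm back from the nose. Nose at +x, the way it slides in. Starts clicked into the charger.
- lamp: Yellow cordless floodlight fixed to the bench, 220 x 100 x 65 mm, from x = -125 to +95 mm of its origin (on its underside, mid-width). Flat deck at z = 65 mm. +x is the way the pack slides in, mouth towards -x, the robot's side. With its centre at or before x = -85 mm the pack can be set down on the bare deck clear of the rail. It clicks with its centre somewhere from x = -10 to +10 mm.
- lamp_mouth (a point): On the floodlight's deck, mid-width, at its rail's mouth (x = -35 mm); rail, flare and bare deck as on the charger: lips 70 mm long, 60 mm between walls, lips 8.5 to 12.5 mm above the deck. Near the mouth the catch's ramp resists with up to about 10 N, then the tooth rubs under the foot.
- lamp_rail_end (a point): Far end of the floodlight's rail, on the deck (x = +35 mm). The black end stop (45 mm high, own red button on top, spring ejector) stands 0 to 20 mm beyond; where is not reported and must be felt. Over the last 20 mm the ejector and friction resist with 6 to 14 N; the click comes 2.5 mm before the rigid stop. Let go sooner, the pack is pushed back.
- lamp_catch (a joint): Travel of the floodlight's red button and catch tooth in m: 0 up, about 0.005 while the pack's foot slides over the tooth, back to 0 when it clicks behind the foot.
- wrench: Bystander: steel wrench 200 mm long, lying between charger and floodlight.
- driver: Bystander: screwdriver with red handle, 200 mm long, on the left.
- bracket: Bystander: dark steel angle bracket, 90 x 70 x 73 mm, on the right.
- bin: Bystander: open yellow bin, 90 x 120 x 60 mm, on the left.
Things that resemble listed ones, but are neither listed nor needed, are in the scene too. What is shaped like the part that bears pack_center but green or pink is not meant. Of the things that look like the charger, take the one that is farthest to the robot's left at the start.

How it is judged:
On the way, in this order (a step that is already met when the one before it is completed fails the run):
1. the charger's release button is pressed down and the pack springs back at least 10 mm (value of joint charger_catch above 0.004 m and x of pack_center in the frame of charger below -0.02 m).
2. the pack is clear of the charger, at least 100 mm away from the charger's middle (horizontal distance between pack_center and charger above 0.1 m), for 0.1 s.
3. the pack has entered the floodlight's rail and presses its catch tooth down (value of joint lamp_catch above 0.003 m and x of pack_center in the frame of lamp above -0.06 m).
At the end, for the whole second after the job is handed in: Pack clicked in on the floodlight's rail: centre from -14 to +16 mm along the floodlight's x, within 4 mm of its middle line and seated height, level within 0.06 rad, in line within 0.08 rad, floodlight catch back up (under 1.5 mm down), pack at rest (under 10 mm/s) (x of pack_center in the frame of lamp between -0.014 and 0.016 m and y of pack_center in the frame of lamp between -0.004 and 0.004 m and z of pack_center in the frame of lamp between 0.091 and 0.099 m and angle between pack_center's own z axis and vertical below 0.06 rad and angle between the x axis of pack_center and the x axis of lamp, either way round below 0.08 rad and value of joint lamp_catch below 0.0015 m and linear speed of pack below 0.01 m/s); the robot touches nothing.
It fails at once if the pack is rammed against the floodlight's end stop, ejector or catch with more than 36 N (contact force between pack and lamp_head above 36 N).
It fails at once if the pack is forced against the floodlight's deck or rail, or against the charger, with more than 90 N (contact force between pack and lamp above 90 N or contact force between pack and charger above 90 N).
It fails at once if the charger's button is pressed with more than 35 N (contact force between any of the arm, the fingers and charger above 35 N).
It fails at once if a bystander (wrench, screwdriver, wheel, bracket, can, bolt, bin) is moved more than 30 mm (distance of any of wrench, driver, wheel, bracket, grease, bolt, bin from where it was at the start of the episode above 0.03 m).
It also fails if it takes over 64 s, if anything falls off the work surface, if the arm or the gripper's body presses on something with over 40 N, if the wrist force passes 120 N, or if a joint passes its speed limit or range.

## Working session

There is one attempt and no reset: what is moved stays moved. The work goes in short steps, Python scripts to look and compute and a tool call to move; the robot and the scene stay as the last step left them, time stands still between calls to the robot, and variables do not carry over. Pictures are saved under pics/ and viewed, at most 10 in all, crops included, and the job is handed in when it is done.

Besides the shell and the picture viewer there is one more tool, called after "Request:" as name(argument=value, ...), one argument or row to a line, values as JSON. jog_arm: Moves the arm, as the interface text tells. Its arguments: {"type":"object","properties":{"commands":{"type":"array"},"claw":{"type":"number"},"newtons":{"type":"number"}},"required":["commands"]}

```bash
mkdir -p pics; ls; python3 - <<'E'
from rig import manip,get_image,camera_params
import cv2
s=manip.sense();print(s)
for n in("scene","side"):
    cv2.imwrite(f"pics/{n}0.png",get_image(n)[:,:,::-1]);p=camera_params(n);print(n,p)
print(camera_params("wrist"))
E
```

```text
pics
{'time': 0.0, 'joint_positions': array([ 1.3474942 ,  0.50833391, -0.23753233,  1.50115715,  0.12569742,
        1.14891549, -0.15480691]), 'dq': array([ 0.00029712,  0.00055739, -0.00257318, -0.00013386, -0.00011153,
       -0.00017907, -0.00046957]), 'joint_efforts': array([ 1.58124887e-03, -6.20587707e+01, -2.18614005e+00, -2.49651128e+01,
        1.26864426e-02,  1.20776799e-02, -2.38157526e-05]), 'tool_pos': array([ 0.20157972, -0.59104915,  0.230424  ]), 'orientation': array([-3.13976904e+00,  3.30263429e-05,  3.28820869e-01]), 'contact_force': array([0.40850942, 0.84918143, 0.21778621]), 'wrist_torque': array([0.01314093, 0.03618758, 0.03301169]), 'grasp_force': 0.0, 'gripper_width': 0.08566343414606505}
scene {'fx': 482.09759681448986, 'fy': 482.09759681448986, 'cx': 270.809561327784, 'cy': 206.23791049639112, 'k1': -0.15027642833281127, 'camera_from_world': array([[ 0.74329153,  0.66889051, -0.01015791, -0.34920844],
       [ 0.52551098, -0.59322519, -0.60985415, -0.14477371],
       [-0.41395159,  0.44796133, -0.79244857,  1.747994  ],
       [ 0.        ,  0.        ,
[... 224 characters left out ...]
180829 ,  0.40431975],
       [-0.251868  ,  0.54942794, -0.79667525,  0.16776402],
       [ 0.35903779, -0.7114143 , -0.60413703,  1.41116814],
       [ 0.        ,  0.        ,  0.        ,  1.        ]])}
{'fx': 374.2661902777835, 'fy': 374.2661902777835, 'cx': 276.0454092389738, 'cy': 208.62435326868447, 'k1': -0.007497528582958099, 'tool_from_camera': array([[ 7.80297326e-04, -9.44980112e-01, -3.27126856e-01,
         8.47659034e-02],
       [ 9.99999575e-01,  5.76473395e-04,  7.20029849e-04,
         3.47610674e-04],
       [-4.91833958e-04, -3.27127279e-01,  9.44980159e-01,
        -1.42270749e-01],
       [ 0.00000000e+00,  0.00000000e+00,  0.00000000e+00,
         1.00000000e+00]])}
```

View pics/scene0.png

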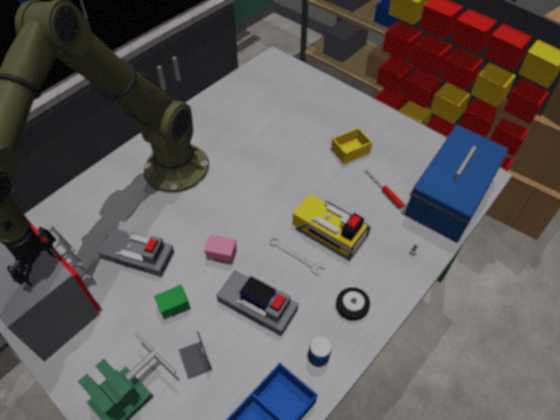

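View pics/side0.png

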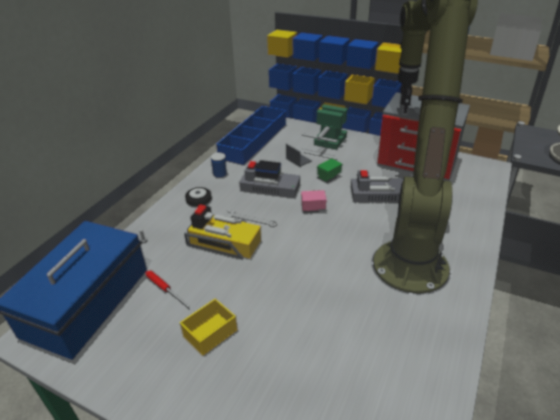

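The scene picture shows the charger with its pack near (258,300), the lamp near (330,225) and an empty look-alike charger near (137,252). I'll enlarge the two that matter.

```bash
python3 - <<'E'
import cv2
a=cv2.imread("pics/scene0.png")[185:335,205:395]
cv2.imwrite("pics/c1.png",cv2.resize(a,None,fx=4,fy=4,interpolation=cv2.INTER_CUBIC))
E
```

```text
(no output)
```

View pics/c1.png

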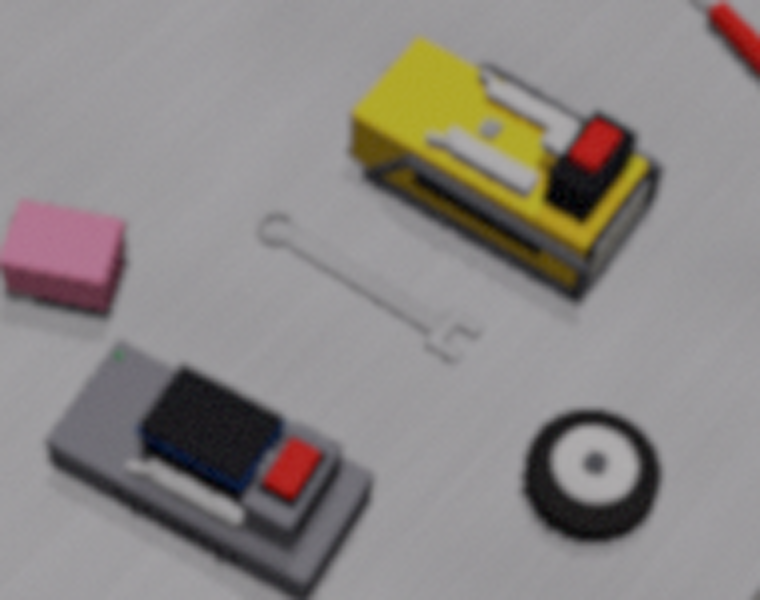

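```bash
cat > h.py <<'E'
import numpy as np,cv2
from scipy.optimize import least_squares
from rig import manip,get_image,camera_params
def Rz(a): c,s=np.cos(a),np.sin(a); return np.array([[c,-s,0],[s,c,0],[0,0,1.]])
def toolT(s):
    from scipy.spatial.transform import Rotation as R
    T=np.eye(4);T[:3,:3]=R.from_euler('xyz',s['orientation']).as_matrix();T[:3,3]=s['tool_pos'];return T
def proj(n,P,s=None):
    p=camera_params(n)
    C=p['camera_from_world'] if n!='wrist' else np.linalg.inv(toolT(s)@p['tool_from_camera'])
    q=np.atleast_2d(P)@C[:3,:3].T+C[:3,3]; q=q[:,:2]/q[:,2:]
    q=q*(1+p['k1']*(q**2).sum(1,keepdims=True))
    return q*[p['fx'],p['fy']]+[p['cx'],p['cy']]
def fit(n,L,px,x0,s=None):
    L=np.array(L)/1e3;px=np.array(px,float)
    f=lambda v:(proj(n,L@Rz(v[2]).T+[v[0],v[1],0],s)-px).ravel()
    r=least_squares(f,x0,loss='soft_l1'); return r.x,f(r.x).reshape(-1,2)
E
python3 - <<'E'
from h import *
np.set_printoptions(precision=4,suppress=True)
g=lambda l:np.array(l)/4+[205,185]-.4
C=[(-125,50,45),(-125,-50,45),(95,-50,45),(95,50,45),(55,0,102),(-52.5,30,105),(-52.5,-30,105),(32.5,30,105),(32.5,-30,105)]
print(fit("scene",C,g([(120,345),(50,443),(305,590),(371,478),(292,469),(185,367),(142,428),(283,412),(240,482)]),[.5,-.2,0]))
L=[(-125,50,65),(-125,-50,65),(95,50,65),(95,-50,65)]
print(fit("scene",L,g([(420,38),(353,113),(655,170),(588,252)]),[.5,.1,0]))
E
```

```text
(array([ 0.6168, -0.2037,  0.189 ]), array([[-0.1984, -1.5052],
       [-1.8634, -0.2552],
       [ 0.1623, -0.0617],
       [ 1.514 , -0.3586],
       [ 0.2211,  0.1084],
       [-0.4711, -0.9339],
       [-1.4374,  0.1519],
       [ 1.0087,  1.6457],
       [ 0.3753,  1.118 ]]))
(array([0.6084, 0.144 , 0.0836]), array([[ 0.6243, -0.3985],
       [-0.3724,  0.4255],
       [-0.1283, -0.6569],
       [-0.0334,  0.5438]]))
```

Request:
jog_arm(
  commands=[
    [0.036,-0.015,0,0],
    [0.036,-0.015,0,0],
    [0.036,-0.015,0,0],
    [0.036,-0.015,0,0],
    [0.036,-0.015,0,0],
  ],
  claw=0,
)

```text
time: 0.52
tool_pos: [0.3488, -0.4612, 0.2313]
orientation: [-3.142, -0.0, 0.328]
contact_force: [0.5, -0.4, 0.3]
gripper_width: 0.0255
grasp_force: 0.0
```

Request:
jog_arm(
  commands=[
    [0.036,-0.015,0,0],
    [0.036,-0.015,0,0],
    [0.036,-0.015,0,0],
    [0.036,-0.015,0,0],
    [0.036,-0.015,0,0],
  ],
)

```text
time: 0.93
tool_pos: [0.495, -0.3318, 0.231]
orientation: [-3.141, 0.001, 0.329]
contact_force: [0.6, -0.9, 0.3]
gripper_width: -0.0003
grasp_force: 0.0
```

Request:
jog_arm(
  commands=[
    [0.036,-0.015,0,0],
    [0.036,-0.015,0,0],
    [0.036,-0.015,0,4],
    [0.036,-0.015,0,4],
    [0,0,0,0],
  ],
)

```text
time: 1.35
tool_pos: [0.6186, -0.2225, 0.2304]
orientation: [-3.136, -0.004, 0.196]
contact_force: [-0.1, 2.2, -0.2]
gripper_width: -0.0002
grasp_force: 0.0
```

```bash
python3 - <<'E'
from h import *
import pickle
s=manip.sense(); im=get_image("wrist");pickle.dump(s,open("s1.pkl","wb"))
cv2.imwrite("pics/w1.png",cv2.resize(im[:,:,::-1],(800,600),interpolation=cv2.INTER_CUBIC));print(s['tool_pos'],s['orientation'])
E
```

```text
[ 0.61855839 -0.2225219   0.23036305] [-3.13598162 -0.00403607  0.19613778]
```

View pics/w1.png

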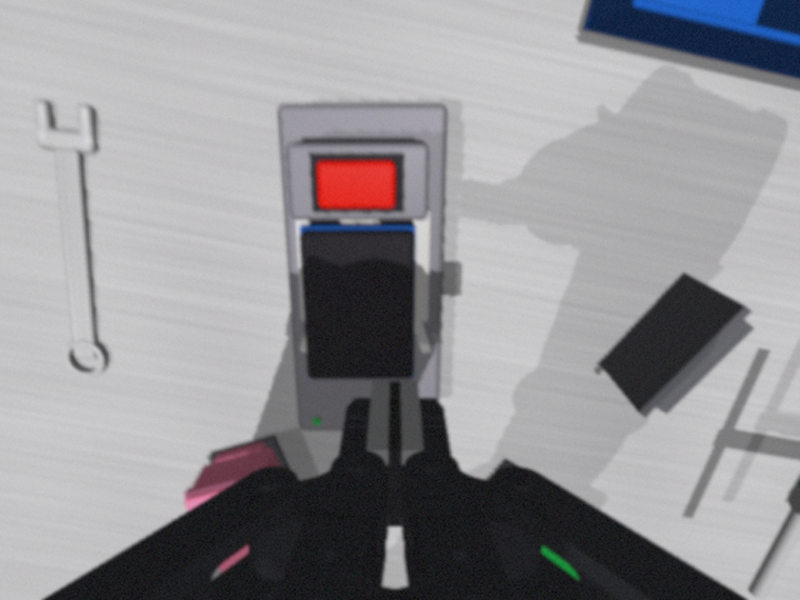

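```bash
python3 - <<'E'
from h import *
import pickle
np.set_printoptions(precision=4,suppress=True)
s=pickle.load(open("s1.pkl","rb"))
C=[(95,50,45),(95,-50,45),(55,0,102),(-52.5,30,105),(-52.5,-30,105)]
v,r=fit("wrist",C,(np.array([(279,105),(446,106),(356,184),(309,377),(412,377)])+.5)/1.4286-.5,[.617,-.204,.19],s)
print(v,r)
for x in(55,-10,-30,-110):
    P=Rz(v[2])@[x/1e3,0,0]+[v[0],v[1],0]; T=toolT(s)
    d=T[:3,:3].T@(P-T[:3,3]); print(x,P[:2],d[:2])
print(np.rad2deg(s['orientation'][2]-v[2]))
E
```

```text
[ 0.6115 -0.2042  0.1978] [[-2.6967 -1.8917]
 [ 1.7048 -2.7607]
 [ 0.0794  0.3563]
 [-1.561   2.2216]
 [ 1.4056  2.3535]]
55 [ 0.6654 -0.1933] [ 0.0507 -0.0182]
-10 [ 0.6017 -0.2061] [-0.0143 -0.0181]
-30 [ 0.5821 -0.2101] [-0.0343 -0.018 ]
-110 [ 0.5037 -0.2258] [-0.1143 -0.0179]
-0.09614749936917893
```

Request:
jog_arm(
  commands=[
    [0.026,-0.009,0,0],
    [0.026,-0.009,0,0],
    [0,0,0.04,0],
    [0,0,0.04,0],
    [0,0,0.035,0],
  ],
)

```text
time: 1.82
tool_pos: [0.6596, -0.2052, 0.1142]
orientation: [3.141, 0.001, 0.19]
contact_force: [0.2, -0.3, -1.3]
gripper_width: -0.0002
grasp_force: 0.0
```

Request:
jog_arm(
  commands=[
    [0,0,0.003,0],
    [0,0,0.003,0],
    [0,0,0.002,0],
    [0,0,0.002,0],
    [0,0,0,0],
  ],
)

```text
time: 2.23
tool_pos: [0.6614, -0.2052, 0.1084]
orientation: [3.14, -0.003, 0.189]
contact_force: [-0.0, -0.8, 0.4]
gripper_width: -0.0001
grasp_force: 0.0
```

Request:
jog_arm(
  commands=[
    [0.004,-0.005,0,0],
    [0.004,-0.005,0,0],
    [0,0,0,0],
    [0,0,0,0],
  ],
)

```text
time: 2.57
tool_pos: [0.667, -0.1921, 0.1068]
orientation: [-3.141, -0.001, 0.191]
contact_force: [0.6, 0.2, 0.5]
gripper_width: 0.0004
grasp_force: 0.0
```

Over the button now; I'll press in small steps.

Request:
jog_arm(
  commands=[
    [0,0,0.003,0],
    [0,0,0.002,0],
    [0,0,0.002,0],
    [0,0,0,0],
  ],
)

```text
time: 2.9
tool_pos: [0.6665, -0.1934, 0.0991]
orientation: [-3.142, -0.0, 0.189]
contact_force: [-0.5, 1.1, 2.0]
gripper_width: 0.0001
grasp_force: 0.9
```

Request:
jog_arm(
  commands=[
    [0,0,0.002,0],
    [0,0,0.001,0],
    [0,0,0,0],
  ],
)

```text
time: 3.15
tool_pos: [0.6665, -0.1934, 0.0961]
orientation: [3.142, -0.0, 0.189]
contact_force: [1.0, 1.0, 2.1]
gripper_width: -0.0
grasp_force: 1.4
```

Request:
jog_arm(
  commands=[
    [0,0,0.001,0],
    [0,0,0,0],
    [0,0,0,0],
  ],
)

```text
time: 3.4
tool_pos: [0.6665, -0.1934, 0.0953]
orientation: [3.141, -0.0, 0.189]
contact_force: [1.2, 0.1, 3.1]
gripper_width: -0.0
grasp_force: 1.4
```

```bash
python3 - <<'E'
from h import *
im=get_image("scene")[185:335,205:395,::-1]
print(manip.sense()['contact_force'])
cv2.imwrite("pics/c2.png",cv2.resize(im,None,fx=4,fy=4,interpolation=cv2.INTER_CUBIC))
E
```

```text
[ 1.28423275 -0.36474383  2.5307456 ]
```

View pics/c2.png

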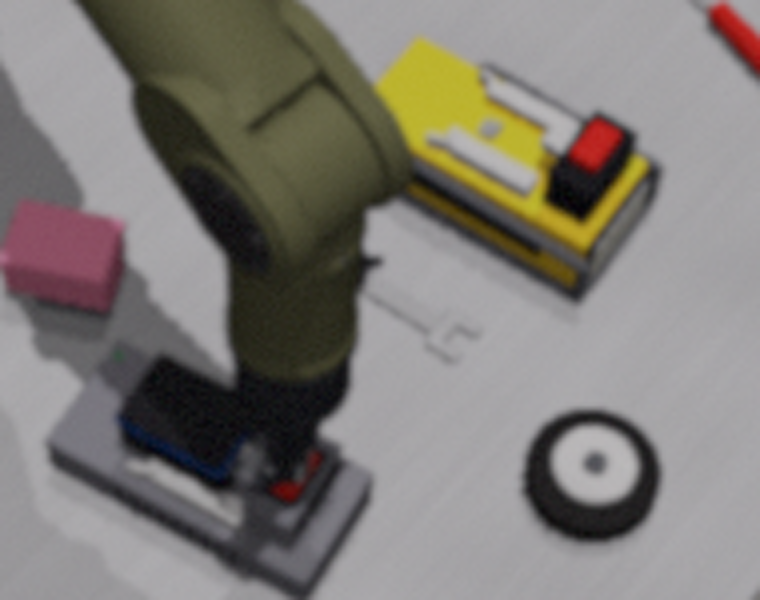

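Request:
jog_arm(
  commands=[
    [0,0,-0.02,0],
    [0,0,-0.035,0],
    [0,0,-0.02,0],
    [-0.028,0,0,0],
    [-0.028,0,0,0],
  ],
)

```text
time: 3.87
tool_pos: [0.612, -0.2032, 0.1711]
orientation: [3.141, -0.002, 0.191]
contact_force: [-0.7, -0.7, -0.2]
gripper_width: -0.0
grasp_force: 0.0
```

Request:
jog_arm(
  commands=[
    [-0.028,0,0,0],
    [0,0,0,0],
    [0,0,0,0],
    [0,0,0,0],
    [0,0,0,0],
  ],
  claw=1,
)

```text
time: 4.28
tool_pos: [0.5848, -0.2086, 0.1701]
orientation: [-3.141, -0.001, 0.19]
contact_force: [-0.7, -0.1, 0.3]
gripper_width: 0.06
grasp_force: 0.0
```

```bash
python3 - <<'E'
from h import *
import pickle
s=manip.sense(); im=get_image("wrist");pickle.dump(s,open("s2.pkl","wb"))
cv2.imwrite("pics/w2.png",cv2.resize(im[:,:,::-1],(800,600),interpolation=cv2.INTER_CUBIC));print(s['tool_pos'],s['orientation'])
E
```

```text
[ 0.58480615 -0.20860927  0.17009257] [-3.14114465e+00 -5.15685287e-04  1.89940012e-01]
```

View pics/w2.png

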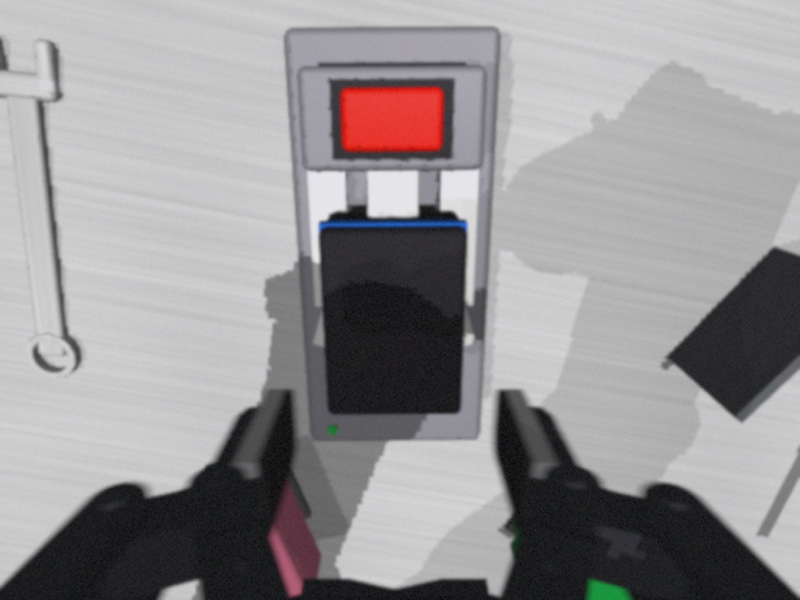

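The wrist picture shows the pack sprung back: its top spans about (323,228) to (462,412), between the fingers, with the button at (392,120). Fitting the charger and pack poses from it.

```bash
python3 - <<'E'
from h import *
import pickle
np.set_printoptions(precision=4,suppress=True)
s=pickle.load(open("s2.pkl","rb"))
T=toolT(s)
u=lambda l:(np.array(l)+.5)/1.4286-.5
v,r=fit("wrist",[(95,50,45),(95,-50,45),(-125,50,45),(-125,-50,45),(55,0,102)],u([(287,29),(500,29),(312,438),(481,437),(392,120)]),[.617,-.204,.19],s);print(v,r)
p,r=fit("wrist",[(42.5,30,105),(42.5,-30,105),(-42.5,30,105),(-42.5,-30,105)],u([(323,228),(467,228),(327,413),(462,412)]),[.58,-.21,.19],s);print(p,r)
print("tool frame",T[:3,:3].T@(np.r_[p[:2],0]-T[:3,3]), "in charger",Rz(v[2]).T@np.r_[p[:2]-v[:2],0])
E
```

```text
[ 0.6115 -0.2036  0.2015] [[-4.3175 -1.0573]
 [ 1.8204 -2.9084]
 [-0.7834  4.7919]
 [ 0.6378  4.3878]
 [ 0.1314  0.7073]]
[ 0.5852 -0.209   0.1904] [[-3.4097 -0.9199]
 [ 2.8282 -0.8823]
 [ 0.0051  1.9936]
 [ 0.014   2.7214]]
tool frame [0.0002 0.0005 0.1701] in charger [-0.0269 -0.      0.    ]
```

Request:
jog_arm(
  commands=[
    [0,0,0,0],
    [0,0,0.03,0],
    [0,0,0.03,0],
    [0,0,0.03,0],
    [0,0,0.013,0],
  ],
)

```text
time: 4.75
tool_pos: [0.5824, -0.2082, 0.0633]
orientation: [-3.139, 0.004, 0.19]
contact_force: [-0.2, -0.2, 0.2]
gripper_width: 0.0854
grasp_force: 0.0
```

Request:
jog_arm(
  commands=[
    [0,0,0,0],
    [0,0,0,0],
    [0,0,0,0],
    [0,0,0,0],
  ],
  claw=0,
  newtons=80,
)

```text
time: 5.08
tool_pos: [0.5848, -0.2089, 0.0687]
orientation: [3.141, -0.002, 0.189]
contact_force: [-0.7, 1.8, -1.1]
gripper_width: 0.0592
grasp_force: 85.8
```

Request:
jog_arm(
  commands=[
    [-0.006,0,0,0],
    [-0.01,0,0,0],
    [-0.012,0,0,0],
    [-0.012,0,0,0],
    [0,0,0,0],
  ],
)

```text
time: 5.5
tool_pos: [0.5411, -0.2182, 0.0678]
orientation: [3.141, 0.003, 0.187]
contact_force: [-4.4, -0.9, 2.3]
gripper_width: 0.0593
grasp_force: 86.4
```

Request:
jog_arm(
  commands=[
    [-0.015,0,0,0],
    [-0.015,0,0,0],
    [-0.015,0,0,0],
    [-0.004,0,0,0],
    [0,0,0,0],
  ],
)

```text
time: 5.92
tool_pos: [0.4946, -0.2268, 0.0677]
orientation: [3.141, 0.002, 0.187]
contact_force: [-5.1, -0.8, 3.3]
gripper_width: 0.0593
grasp_force: 87.3
```

Request:
jog_arm(
  commands=[
    [0,0,-0.01,0],
    [0,0,-0.02,0],
    [0,0,-0.03,0],
    [0,0,-0.02,0],
    [0,0,0,0],
  ],
)

```text
time: 6.33
tool_pos: [0.5, -0.2261, 0.1519]
orientation: [3.138, -0.007, 0.19]
contact_force: [1.2, -0.6, -2.5]
gripper_width: 0.0592
grasp_force: 86.9
```

Request:
jog_arm(
  commands=[
    [0.003,-0.015,0,0],
    [0.006,-0.03,0,0],
    [0.007,-0.035,0,0],
    [0.007,-0.035,0,0],
    [0.007,-0.035,0,0],
  ],
)

```text
time: 6.75
tool_pos: [0.4978, -0.0709, 0.1469]
orientation: [-3.141, 0.0, 0.189]
contact_force: [0.8, 0.3, -4.1]
gripper_width: 0.0591
grasp_force: 86.9
```

Request:
jog_arm(
  commands=[
    [0.007,-0.035,0,0],
    [0.007,-0.035,0,0],
    [0.007,-0.035,0,0],
    [0.007,-0.035,0,0],
    [0.007,-0.033,0,0],
  ],
)

```text
time: 7.17
tool_pos: [0.4993, 0.1064, 0.1469]
orientation: [-3.141, 0.0, 0.19]
contact_force: [0.2, -0.1, -3.3]
gripper_width: 0.0591
grasp_force: 86.9
```

Request:
jog_arm(
  commands=[
    [0.004,-0.02,0,2],
    [0.002,-0.01,0,2],
    [0,0,0,1.9],
    [0,0,0,0],
    [0,0,0,0],
  ],
)

```text
time: 7.58
tool_pos: [0.5001, 0.1345, 0.1468]
orientation: [3.141, 0.001, 0.088]
contact_force: [0.0, 0.1, -3.7]
gripper_width: 0.0592
grasp_force: 87.0
```

```bash
python3 - <<'E'
from h import *
import pickle
s=manip.sense(); im=get_image("wrist");pickle.dump(s,open("s3.pkl","wb"))
cv2.imwrite("pics/w3.png",cv2.resize(im[:,:,::-1],(800,600),interpolation=cv2.INTER_CUBIC));print(s['tool_pos'],s['orientation'])
E
```

```text
[0.5000889  0.13451449 0.14682011] [3.14144012e+00 7.77721535e-04 8.79586561e-02]
```

View pics/w3.png

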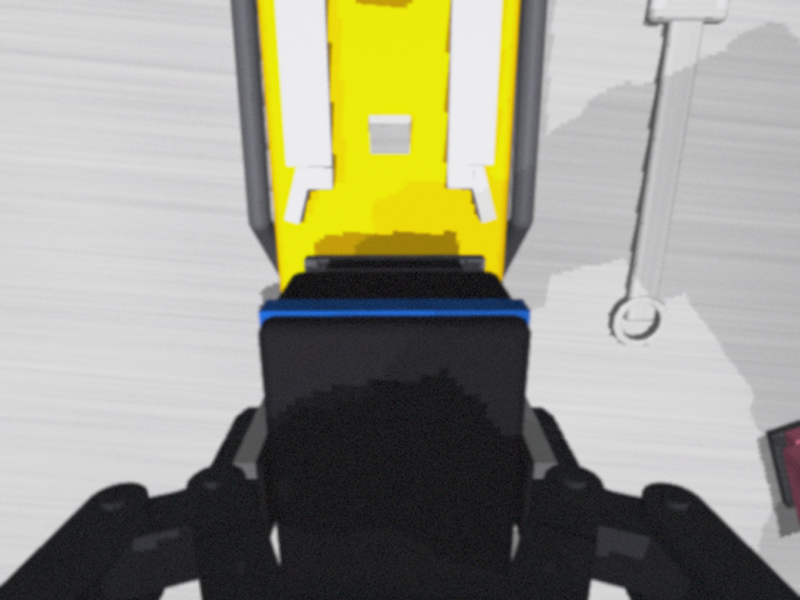

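The lamp's lips have inner edges at 332 and 448 on row 187 and about 327 and 452 at the top, so its midline sits near column 390. The pack is centred near 394.5. Turning these into a tool-frame offset next.

```bash
cat >> h.py <<'E'
def ray(px,z,s,n="wrist"):
    p=camera_params(n);K=np.array([[p['fx'],0,p['cx']],[0,p['fy'],p['cy']],[0,0,1]])
    q=cv2.undistortPoints(np.array([[px]],float),K,np.array([p['k1'],0,0,0,0]))[0,0]
    T=toolT(s)@p['tool_from_camera'];d=T[:3,:3]@np.r_[q,1];o=T[:3,3]
    return o+d*(z-o[2])/d[2]
E
python3 - <<'E'
from h import *
import pickle
np.set_printoptions(precision=4,suppress=True)
s=pickle.load(open("s3.pkl","rb"));T=toolT(s)
for n,p,z in [("lipL0",(327,3),.0775),("lipR0",(452,3),.0775),("lipL1",(332,187),.0775),("lipR1",(448,187),.0775),("flareL",(290,221),.0775),("flareR",(490,221),.0775),("tooth",(390,134),.068),("deckL",(260,5),.065),("deckR",(521,5),.065),("deckL2",(278,250),.065),("deckR2",(506,250),.065),
 ("footL",(305,257),.1068-.0),("footR",(484,257),.1068)]:
    w=ray((np.array(p)+.5)/1.4286-.5,z,s); print(n,w,(T[:3,:3].T@(w-T[:3,3]))[:2])
E
```

```text
lipL0 [0.6192 0.1686 0.0775] [ 0.1217 -0.0235]
lipR0 [0.6231 0.1247 0.0775] [0.1217 0.0206]
lipL1 [0.5553 0.1635 0.0775] [ 0.0576 -0.0241]
lipR1 [0.5593 0.1184 0.0775] [0.0576 0.0213]
flareL [0.5405 0.1795 0.0775] [ 0.0442 -0.0413]
flareR [0.5475 0.1001 0.0775] [0.0443 0.0385]
tooth [0.5767 0.1427 0.068 ] [ 0.0771 -0.0014]
deckL [0.6183 0.195  0.065 ] [ 0.1232 -0.0499]
deckR [0.627 0.098 0.065] [0.1233 0.0476]
deckL2 [0.5248 0.1866 0.065 ] [ 0.0292 -0.0497]
deckR2 [0.5335 0.0889 0.065 ] [0.0293 0.0483]
footL [0.5343 0.1687 0.1068] [ 0.0371 -0.0311]
footR [0.5398 0.1061 0.1068] [0.0371 0.0318]
```

Request:
jog_arm(
  commands=[
    [0,-0.0015,0.015,0],
    [0,0,0.02,0],
    [0,0,0.015,0],
    [0,0,0.005,0],
    [0,0,0.002,0],
  ],
)

```text
time: 8.05
tool_pos: [0.4996, 0.1349, 0.0894]
orientation: [3.141, 0.002, 0.086]
contact_force: [0.8, 0.8, -3.3]
gripper_width: 0.0593
grasp_force: 86.9
```

Request:
jog_arm(
  commands=[
    [0,0,0.001,0],
    [0,0,0,0],
    [0,0,0,0],
    [0,0,0,0],
  ],
)

```text
time: 8.38
tool_pos: [0.5006, 0.1358, 0.09]
orientation: [-3.141, -0.001, 0.086]
contact_force: [0.4, -0.0, -3.2]
gripper_width: 0.0589
grasp_force: 86.9
```

Request:
jog_arm(
  commands=[
    [0,0,0.001,0],
    [0,0,0,0],
    [0,0,0,0],
  ],
)

```text
time: 8.63
tool_pos: [0.5001, 0.1357, 0.0885]
orientation: [-3.142, -0.0, 0.086]
contact_force: [-0.0, 0.8, -3.4]
gripper_width: 0.0587
grasp_force: 86.9
```

Request:
jog_arm(
  commands=[
    [0,0,0.0005,0],
    [0,0,0,0],
    [0,0,0,0],
  ],
)

```text
time: 8.88
tool_pos: [0.5, 0.1357, 0.0878]
orientation: [-3.142, 0.0, 0.086]
contact_force: [-0.1, -0.4, -3.1]
gripper_width: 0.0588
grasp_force: 86.9
```

Request:
jog_arm(
  commands=[
    [0,0,0.0007,0],
    [0.005,0,0,0],
    [0.006,0,0,0],
    [0.006,0,0,0],
    [0,0,0,0],
  ],
)

```text
time: 9.3
tool_pos: [0.5175, 0.1373, 0.0877]
orientation: [-3.141, -0.001, 0.086]
contact_force: [-1.5, -0.5, 4.8]
gripper_width: 0.0592
grasp_force: 88.1
```

Request:
jog_arm(
  commands=[
    [0.004,0,0,0],
    [0.004,0,0,0],
    [0.004,0,0,0],
    [0.004,0,0,0],
    [0,0,0,0],
  ],
)

```text
time: 9.72
tool_pos: [0.5308, 0.1385, 0.0877]
orientation: [3.141, 0.004, 0.087]
contact_force: [-10.0, -0.8, 12.7]
gripper_width: 0.0588
grasp_force: 88.6
```

Request:
jog_arm(
  commands=[
    [0.003,0,-0.0003,0],
    [0.003,0,0,0],
    [0.003,0,0,0],
    [0.003,0,0,0],
    [0,0,0,0],
  ],
)

```text
time: 10.13
tool_pos: [0.5446, 0.1397, 0.0877]
orientation: [-3.142, 0.0, 0.086]
contact_force: [-3.5, 0.3, 5.8]
gripper_width: 0.059
grasp_force: 88.1
```

Request:
jog_arm(
  commands=[
    [0.003,0,0,0],
    [0.003,0,0,0],
    [0.003,0,0,0],
    [0.003,0,0,0],
    [0,0,0,0],
  ],
)

```text
time: 10.55
tool_pos: [0.5564, 0.1407, 0.0877]
orientation: [3.142, 0.001, 0.086]
contact_force: [-5.0, -0.8, 5.3]
gripper_width: 0.0588
grasp_force: 88.0
```

Request:
jog_arm(
  commands=[
    [0.003,0,0,0],
    [0.003,0,0,0],
    [0.003,0,0,0],
    [0.003,0,0,0],
    [0,0,0,0],
  ],
)

```text
time: 10.97
tool_pos: [0.5683, 0.1417, 0.0877]
orientation: [3.142, 0.001, 0.086]
contact_force: [-4.8, -0.0, 5.8]
gripper_width: 0.0585
grasp_force: 88.0
```

Request:
jog_arm(
  commands=[
    [0.003,0,0,0],
    [0.002,0,0,0],
    [0.002,0,0,0],
    [0.002,0,0,0],
    [0,0,0,0],
  ],
)

```text
time: 11.38
tool_pos: [0.5769, 0.1425, 0.0877]
orientation: [3.141, 0.001, 0.086]
contact_force: [-5.1, -0.0, 6.2]
gripper_width: 0.0592
grasp_force: 88.2
```

Request:
jog_arm(
  commands=[
    [0.002,0,0,0],
    [0.002,0,0,0],
    [0.002,0,0,0],
    [0,0,0,0],
  ],
)

```text
time: 11.72
tool_pos: [0.5829, 0.143, 0.0877]
orientation: [3.141, 0.001, 0.086]
contact_force: [-6.3, -1.1, 6.6]
gripper_width: 0.0593
grasp_force: 88.3
```

Request:
jog_arm(
  commands=[
    [0.002,0,0,0],
    [0.002,0,0,0],
    [0.001,0,0,0],
    [0,0,0,0],
  ],
)

```text
time: 12.05
tool_pos: [0.5852, 0.1432, 0.0878]
orientation: [3.141, 0.006, 0.087]
contact_force: [-15.1, -1.5, 14.7]
gripper_width: 0.059
grasp_force: 89.3
```

Request:
jog_arm(
  commands=[
    [0.001,0,0,0],
    [0.001,0,0,0],
    [0.001,0,0,0],
    [0,0,0,0],
  ],
)

```text
time: 12.38
tool_pos: [0.5881, 0.1435, 0.0879]
orientation: [3.141, 0.006, 0.087]
contact_force: [-14.6, -1.8, 14.6]
gripper_width: 0.0591
grasp_force: 89.3
```

Request:
jog_arm(
  commands=[
    [0.0015,0,0,0],
    [0.0015,0,0,0],
    [0.0015,0,0,0],
    [0.0015,0,0,0],
    [0,0,0,0],
  ],
)

```text
time: 12.8
tool_pos: [0.5939, 0.144, 0.0879]
orientation: [3.141, 0.007, 0.087]
contact_force: [-15.1, -1.4, 15.4]
gripper_width: 0.0596
grasp_force: 89.3
```

Request:
jog_arm(
  commands=[
    [0.001,0,0,0],
    [0.001,0,0,0],
    [0.001,0,0,0],
    [0,0,0,0],
  ],
)

```text
time: 13.13
tool_pos: [0.5966, 0.1443, 0.0879]
orientation: [3.141, 0.007, 0.087]
contact_force: [-16.0, -2.7, 16.0]
gripper_width: 0.0586
grasp_force: 89.4
```

Request:
jog_arm(
  commands=[
    [0.001,0,0,0],
    [0.001,0,0,0],
    [0.001,0,0,0],
    [0,0,0,0],
  ],
)

```text
time: 13.47
tool_pos: [0.5995, 0.1445, 0.0879]
orientation: [3.141, 0.007, 0.087]
contact_force: [-16.2, -2.7, 15.9]
gripper_width: 0.0592
grasp_force: 89.4
```

Request:
jog_arm(
  commands=[
    [0.0008,0,0,0],
    [0.0008,0,0,0],
    [0,0,0,0],
  ],
)

```text
time: 13.72
tool_pos: [0.601, 0.1447, 0.0879]
orientation: [3.141, 0.007, 0.087]
contact_force: [-16.1, -1.1, 15.9]
gripper_width: 0.0591
grasp_force: 89.4
```

Request:
jog_arm(
  commands=[
    [0.0008,0,0,0],
    [0.0007,0,0,0],
    [0,0,0,0],
  ],
)

```text
time: 13.97
tool_pos: [0.6026, 0.1448, 0.0879]
orientation: [3.141, 0.007, 0.087]
contact_force: [-17.4, -1.2, 16.3]
gripper_width: 0.0587
grasp_force: 88.9
```

Request:
jog_arm(
  commands=[
    [0.0006,0,0,0],
    [0.0006,0,0,0],
    [0,0,0,0],
  ],
)

```text
time: 14.22
tool_pos: [0.6037, 0.1449, 0.0878]
orientation: [3.141, 0.007, 0.087]
contact_force: [-17.2, -1.0, 16.2]
gripper_width: 0.0593
grasp_force: 89.2
```

Request:
jog_arm(
  commands=[
    [0.0006,0,0,0],
    [0.0006,0,0,0],
    [0,0,0,0],
  ],
)

```text
time: 14.47
tool_pos: [0.6037, 0.1449, 0.0878]
orientation: [3.14, 0.01, 0.087]
contact_force: [-21.1, -2.8, 19.7]
gripper_width: 0.059
grasp_force: 89.7
```

Request:
jog_arm(
  commands=[
    [0.0006,0,0,0],
    [0.0006,0,0,0],
    [0,0,0,0],
  ],
)

```text
time: 14.72
tool_pos: [0.6037, 0.1449, 0.0879]
orientation: [3.14, 0.012, 0.088]
contact_force: [-25.2, -3.9, 21.5]
gripper_width: 0.059
grasp_force: 90.0
```

Request:
jog_arm(
  commands=[
    [-0.0015,0,0,0],
    [-0.0015,0,0,0],
    [-0.0015,0,0,0],
    [0,0,0,0],
  ],
)

```text
time: 15.05
tool_pos: [0.6036, 0.1449, 0.0877]
orientation: [3.141, 0.003, 0.087]
contact_force: [-9.8, -0.7, 9.5]
gripper_width: 0.059
grasp_force: 88.4
```

Request:
jog_arm(
  commands=[
    [-0.001,0,0,0],
    [-0.001,0,0,0],
    [0,0,0,0],
  ],
)

```text
time: 15.3
tool_pos: [0.6035, 0.1449, 0.0877]
orientation: [-3.141, -0.0, 0.087]
contact_force: [-4.9, -0.2, 6.2]
gripper_width: 0.059
grasp_force: 87.9
```

Request:
jog_arm(
  commands=[
    [-0.001,0,0,0],
    [-0.0005,0,0,0],
    [0,0,0,0],
  ],
)

```text
time: 15.55
tool_pos: [0.603, 0.1449, 0.0877]
orientation: [-3.141, -0.001, 0.086]
contact_force: [-1.1, 1.0, 5.3]
gripper_width: 0.059
grasp_force: 87.8
```

Request:
jog_arm(
  commands=[
    [-0.001,0,0,0],
    [-0.001,0,0,0],
    [0,0,0,0],
  ],
)

```text
time: 15.8
tool_pos: [0.6012, 0.1447, 0.0877]
orientation: [-3.141, -0.002, 0.086]
contact_force: [0.9, 1.9, 3.4]
gripper_width: 0.0587
grasp_force: 87.6
```

Request:
jog_arm(
  commands=[
    [-0.001,0,0,0],
    [-0.0005,0,0,0],
    [0,0,0,0],
  ],
)

```text
time: 16.05
tool_pos: [0.601, 0.1446, 0.0878]
orientation: [-3.141, -0.004, 0.086]
contact_force: [6.0, 3.1, 1.6]
gripper_width: 0.059
grasp_force: 87.5
```

It moved 2.7 mm back from the stop and now resists a pull, so the catch is holding. I'll relax, release and retreat straight up.

Request:
jog_arm(
  commands=[
    [0.001,0,0,0],
    [0,0,0,0],
  ],
)

```text
time: 16.22
tool_pos: [0.6011, 0.1446, 0.0878]
orientation: [-3.141, -0.002, 0.086]
contact_force: [3.1, 2.4, 4.6]
gripper_width: 0.0593
grasp_force: 87.8
```

Request:
jog_arm(
  commands=[
    [0,0,0,0],
    [0,0,0,0],
    [0,0,0,0],
    [0,0,0,0],
    [0,0,0,0],
  ],
  claw=1,
  newtons=20,
)

```text
time: 16.63
tool_pos: [0.5993, 0.1439, 0.087]
orientation: [3.141, 0.001, 0.086]
contact_force: [-0.0, -0.4, 0.6]
gripper_width: 0.0854
grasp_force: 0.0
```

Request:
jog_arm(
  commands=[
    [0,0,-0.02,0],
    [0,0,-0.035,0],
    [0,0,-0.035,0],
    [0,0,0,0],
    [0,0,0,0],
  ],
)

```text
time: 17.05
tool_pos: [0.601, 0.1446, 0.1797]
orientation: [-3.141, -0.004, 0.086]
contact_force: [-0.3, -0.1, -0.6]
gripper_width: 0.0858
grasp_force: 0.0
```

```bash
python3 - <<'E'
from h import *
s=manip.sense(); im=get_image("wrist")
cv2.imwrite("pics/w4.png",cv2.resize(im[:,:,::-1],(800,600),interpolation=cv2.INTER_CUBIC));print(s['tool_pos'],s['orientation'],s['contact_force'])
E
```

```text
[0.60095693 0.14456727 0.17967871] [-3.14098741 -0.00430146  0.08595362] [-0.30442768 -0.05570105 -0.55246293]
```

View pics/w4.png

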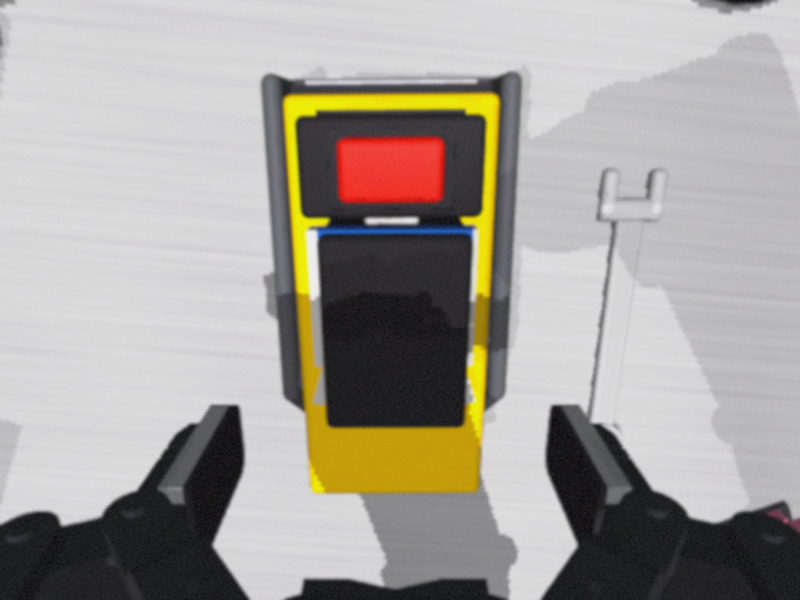

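The picture shows the pack sitting straight on the lamp, its top from about (320,235) to (465,425), close against the end stop with its red button at (391,170). The gripper is clear, so I'm handing in.

```bash
python3 -c "
from rig import manip
print(manip.sign_off())"
```

```text
the job is handed in; nothing more can be done
None
```

The pack is off the charger and on the floodlight's rail with the catch holding it (it resisted a gentle pull back), the gripper is clear, and I handed the job in at about 17 s; no verdict was shown.

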